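# Pry open the lever stop and hold it at the fourth click

### The arm

A 7-joint arm with a two-finger parallel gripper is mounted at the origin on the work surface. World frame = base frame: x ahead of the robot, y to its left, z up, the work surface at z = 0. Lengths are in m, angles in rad, forces in N, time in s.
With the tool pointing down it reaches from about 0.425 to 0.95 m from the base axis. Payload 4.7 kg.
Tool frame: the origin (TCP) lies between the finger pads; the fingertips stand 25 mm ahead of it and the grasp point (between the pads) lies 6 mm ahead of it; z points along the fingers, y is the line along which they close (so a half turn about z gives the same grasp; the last joint's range is limited). The gripper opens to 85 mm and grips with 20 to 120 N. Pads are 22 mm wide; open, the fingers measure 114 mm over their backs; the gripper's body (76 mm by 85 mm) begins 54 mm behind the grasp point. The pads swing forward as they close: fully open they stand 13 mm farther back than shut.
Start: joints at [-1.289, 0.469, -0.049, 1.532, 0.024, 1.141, -0.082], TCP at [0.206, 0.643, 0.256] pointing down, gripper open.
Joint ranges: [-2.59, 2.59], [-0.33, 1.99], [-1.39, 1.29], [0.1, 2.45], [-1.04, 4.18], [0.21, 1.99], [-2.66, 2.66]. Speed limits (rad/s): [2.57, 2.57, 3.14, 3.14, 3.14, 3.14, 3.14].

### API

Orientations are given as a 3x3 rotation matrix whose columns are the frame's x, y, z axes.
In Python, from rig import * gives the robot as it stands. Calls block until the motion is done:
- movep(position, orientation): joint-space move of the TCP to a pose.
- move_l(position, attitude=None, feed=0.15, until_force=None): straight line of the TCP; attitude=None keeps the orientation; feed is the mean speed in m/s. With until_force (N) it stops when the force on the tool has changed by that much, and returns True; else False.
- move_joints(angles): joint-space move.
- command_gripper(opening, newtons=None): finger opening in m; newtons is the grip in N (None keeps the last); returns when the fingers have stopped.
- sleep(seconds).
- inverse_kinematics(position, orientation): joint angles nearest the present ones, or None.
- sense(): the state.
- camera(name): name is "scene" or "side" or "wrist"; returns (picture, depth): 384x512x3 uint8, red, green, blue; 384x512 float32, m along the optical axis (not along the pixel's ray), 0 where there is no reading.
- camera_params(name): a dict with "K" (3x3 intrinsics, pixels), "position" and "rotation" of the camera in the world; the wrist camera has in their place "tool_from_camera" (4x4, takes a point from camera to tool coordinates, whose origin is the TCP and whose axes are the flange's). Camera axes: x right, y down, z forward; pixel columns grow to the right and rows downward; lengths in m; the calibration is good to about 2 mm. The wrist camera is an equidistant fisheye: a pixel r from the principal point sees the ray r / f radians off the axis. A picture is of the moment at which its call begins: read the wrist's pose just before it. camera_params takes no time and is no camera call.
A pose or a line that the arm cannot do raises Unreachable and nothing moves.
- finish_job(): hands the job in; it is judged then, once.
The state is a dict: "time_s": time; "joint_pos": joint angles; "qd": joint speeds; "joint_efforts": joint torques, N m; "position": TCP position; "tcp_rot": TCP orientation; "wrist_force": force on the tool from outside, world axes, zero at the start; "ft_torque": the same for the moment, N m; "finger_gap": finger opening in m; "gripper_force": force on a finger pad.
Only numpy, scipy, OpenCV 4.12 (cv2) and the standard library are available. Lean on these libraries where they do the work, as an engineer would, in place of code of your own. Each camera call takes 0.05 s, during which the arm holds its last target. There are 200 camera calls.

### The job

Use the thin steel blade through the slot in the housing's front to lever up the flush wooden lid, keeping your fingers off the lid while it is shut, swing it right open, and lay the blade back flat on the bench. Then take the knob of the ratchet lever inside and swing it clockwise (seen from above) until you have felt exactly four clicks, never a fifth. Finish while still holding the lever there, as it springs back if let go, and leave the ebony box and the spokeshave where they are.

Things in the scene. Friction and masses are not known exactly. Their poses are not given: they have to be found in the camera images.
- housing: Fixed wooden box of the lever stop, 160 (x) x 220 (y) x 60 mm high, walls 8 mm, floor 6 mm, closed by the lid on top. Origin: centre of its underside, on the bench. +x points from its front (slot side, towards the robot) to its back (hinge side), +y to its left side, where a steel stop bar sticks out; z up.
- slot (a point): Mouth of the prying slot, on the outer face of the housing's front wall, at (-80, 30, 55.5) mm in the housing frame. The slot is a notch in the wall's top right under the lid: 60 mm wide, 9 mm high (z 51 to 60 mm), through the 8 mm wall into the hollow, where nothing stands above 46 mm. A brass ledge, 60 mm wide, sticks out 8 mm under it, its top level with the slot's floor.
- lid: Flat dark wooden lid 160 x 220 x 8 mm, 0.1 kg, on the housing. Origin: middle of its hinge line, which runs along y at (80, 0, 60) mm in the housing frame; shut, it reaches 160 mm to -x and its z is vertical. It opens by rising at the front and tipping back, to a stop at 1.9 rad (109 degrees). The hinge is stiff: it stays at any angle; about 1.5 N at its front edge lifts it.
- blade: Loose thin prying blade, lying flat, 180 mm long, 0.07 kg: wooden handle 100 x 22 mm, 16 mm high, and a straight steel blade 80 x 18 mm, 2.5 mm thick, leaving the handle's front end at mid height (8 mm above the underside). Origin: underside, at the joint of handle and blade; +x points along the blade to its tip, z up.
- blade_tip (a point): Middle of the blade's tip, 80 mm ahead (+x) of the blade's origin and 8 mm above its underside.
- blade_grip (a point): A good place to grip the handle across its 22 mm width: 25 mm behind the handle's front end, mid height; 105 mm behind the tip, near the centre of mass.
- lever: Steel lever on a toothed disc of radius 42 mm. Origin: on its upright pivot at bench level, at (30, 0) mm in the housing frame; axes as the housing's at the start. Turns clockwise from above by up to 1.35 rad against a spring that always pushes it back, 3 to 11 N at the knob. Teeth are 0.20 rad apart (16 mm at the knob); the free swing before the first tooth differs from time to time.
- knob (a point): Centre of the lever's upright round wooden knob: diameter 18 mm, from 18 to 46 mm over the bench, this point at 32 mm, 80 mm from the pivot. At the start it lies to the housing's right front, 0.65 rad to the -y side of the line from the pivot to the front; clicking, it swings towards +y. Free by 16 mm or more all round.
- catch: Brass block, top 22 mm over the bench, left of the disc; origin on the lever's pivot, +y towards the block, turned -0.13 to 0.13 rad from the housing. Its sprung pin rides over the teeth, one click each: at the knob the resistance rises by 1 to 3 N towards a tooth's top, drops by 3 to 5 N just past it, and recovers in the valley, 0.10 rad past the top. First top at 0.10 to 0.36 rad of swing.
- ebony_box: Bystander: half-built dark open box 90 x 70 x 45 mm, on the shooting board (a wooden board 260 x 140 mm, with its cross fence up to 36 mm high) to the left of the housing. Origin: centre of its underside.
- spokeshave: Bystander: dark steel spokeshave, 240 mm across its two handles, lying on the bench at the far right. Origin: centre of its underside.
Things that resemble listed ones, but are neither listed nor needed, are in the scene too. Of the things shaped like the blade, the wooden one is meant.

How it is judged:
On the way, in this order (a step that is already met when the one before it is completed fails the run):
1. the blade levers the lid up (angle between lid's own z axis and vertical above 0.2 rad and contact force between blade and lid above 0.2 N), for 0.1 s.
2. the lid stands right open (angle between lid's own z axis and vertical above 1.45 rad), for 0.2 s.
3. blade laid down, lever held at the fourth click (height (world z) of blade below 0.012 m and contact force between the fingers and blade below 0.1 N and angle between the x axis of lever and the x axis of catch, either way round between 0.85 and 1.02 rad and contact force between the fingers and lever above 2 N), for 0.3 s.
At the end, for the whole second after the job is handed in: Fingers hold the lever still (over 2 N) 0.02 rad past the fourth tooth's top to 0.01 rad short of the fifth (0.85 to 1.02 rad from the catch's axes); lid open past 83 degrees; blade flat on the bench, let go, clear of the lever; ebony box and spokeshave moved under 20 mm (all of step 3 and angular speed of lever below 0.2 rad/s and contact force between blade and lever below 0.1 N and angle between lid's own z axis and vertical above 1.45 rad and angle between blade's own z axis and vertical below 0.15 rad and linear speed of blade below 0.03 m/s and distance of each of ebony_box, spokeshave from where it was at the start of the episode below 0.02 m); the arm keeps its last pose, push and grip.
It fails at once if a fifth click (angle between the x axis of lever and the x axis of catch, either way round above 1.035 rad).
It fails at once if fingers on the lid while it is shut (angle between lid's own z axis and vertical below 0.2 rad and contact force between the fingers and lid above 0.5 N).
It fails at once if ebony box disturbed (distance of ebony_box from where it was at the start of the episode above 0.03 m).
It fails at once if spokeshave disturbed (distance of spokeshave from where it was at the start of the episode above 0.03 m).
It also fails if it takes over 72 s, if anything falls off the work surface, if the arm or the gripper's body presses on something with over 40 N, if the wrist force passes 120 N, or if a joint passes its speed limit or range.

## Working session

There is one attempt and no reset: what is moved stays moved. The work goes in short steps, each a Python script; the robot and the scene stay as the last script left them, time stands still between calls to the robot, and variables do not carry over. Pictures are saved under pics/ and viewed, at most 10 in all, crops included, and the job is handed in when it is done.

```bash
mkdir -p pics; ls
python3 - <<'E'
from rig import *
import cv2,numpy as np
s=sense();print(s['time_s'],s['position'],s['wrist_force'],s['finger_gap'])
for n in ("scene","side"):
    p,d=camera(n);cv2.imwrite(f'pics/{n}0.png',p[:,:,::-1]);np.savez(f'{n}0.npz',p=p,d=d)
    print(n,camera_params(n))
print(camera_params("wrist"))
E
```

```text
pics
0.0 [0.2062461  0.64217316 0.25525543] [ 0.86089305  0.04362805 -0.59011041] 0.08526765047383128
scene {'K': array([[440.48163449,   0.        , 255.55495377],
       [  0.        , 440.48163449, 182.80820834],
       [  0.        ,   0.        ,   1.        ]]), 'position': array([0.92124061, 0.48879094, 0.91637198]), 'rotation': array([[-0.76726977,  0.49493449, -0.40784427],
       [ 0.64132257,  0.59057599, -0.48982176],
       [-0.00156665, -0.63738517, -0.77054376]])}
side {'K': array([[360.2714455 ,   0.        , 258.69286959],
       [  0.        , 360.2714455 , 190.65448441],
       [  0.        ,   0.        ,   1.        ]]), 'position': array([ 0.15766784, -0.70844928,  0.88892559]), 'rotation': array([[ 0.88827985, -0.35924095,  0.28619024],
       [-0.45890843, -0.66835673,  0.58540783],
       [-0.01902529, -0.65134109, -0.75854652]])}
{'K': array([[297.31863964,   0.        , 257.58880668],
       [  0.        , 297.31863964, 188.59701198],
       [  0.        ,   0.        ,   1.        ]]), 'tool_from_camera': array([[-6.96170131e-04, -9.66095727e-01, -2.58183196e-01,
         6.57238423e-02],
       [ 9.99999756e-01, -6.87498340e-04, -1.23868449e-04,
        -1.68823957e-04],
       [-5.78317389e-05, -2.58183219e-01,  9.66095969e-01,
        -1.17128005e-01],
       [ 0.00000000e+00,  0.00000000e+00,  0.00000000e+00,
         1.00000000e+00]])}
```

View pics/scene0.png

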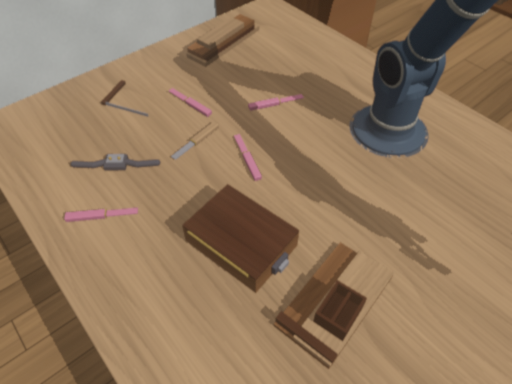

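View pics/side0.png

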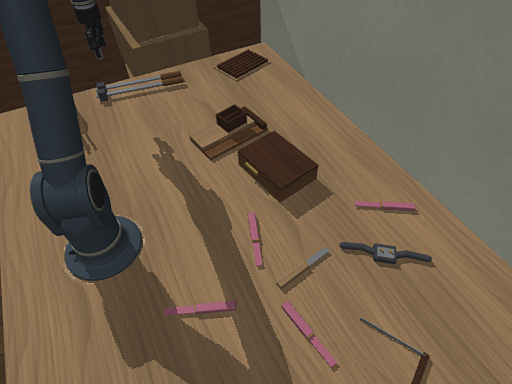

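```bash
cat > h.py <<'E'
import numpy as np,cv2
from rig import *
def world(n,u,v,d):
    c=camera_params(n);K=c['K']
    return c['rotation']@(np.array([(u-K[0,2])/K[0,0],(v-K[1,2])/K[1,1],1])*d)+c['position']
def cloud(n,d):
    v,u=np.mgrid[0:d.shape[0],0:d.shape[1]]
    c=camera_params(n);K=c['K']
    P=np.stack([(u-K[0,2])/K[0,0]*d,(v-K[1,2])/K[1,1]*d,d],-1)
    return P@c['rotation'].T+c['position']
E
python3 - <<'E'
from h import *
S={}
ims=[]
for n,(u0,u1,v0,v1) in dict(scene=(160,230,115,165),side=(265,335,240,290)).items():
    z=np.load(f'{n}0.npz');S[n]=z
    ims.append(cv2.resize(z['p'][v0:v1,u0:u1,::-1],None,fx=5.6,fy=5.6,interpolation=cv2.INTER_CUBIC))
ims[0]=np.hstack(ims)
# side housing crop
z=S['side'];ims2=cv2.resize(z['p'][125:205,230:330,::-1],(392,313),interpolation=cv2.INTER_CUBIC)
z=S['scene'];ims3=cv2.resize(z['p'][180:290,175:305,::-1],(392,313),interpolation=cv2.INTER_CUBIC)
cv2.imwrite('pics/crop1.png',np.vstack([ims[0],np.hstack([ims3,ims2])]))
for n in S:
    P=cloud(n,S[n]['d'])
    m=(abs(P[...,2]-.068)<.008)
    # biggest component
    k,l,st,c=cv2.connectedComponentsWithStats(m.astype(np.uint8))
    for i in range(1,k):
        if st[i,4]>500:
            q=P[l==i];r=cv2.minAreaRect(q[:,:2].astype(np.float32)*1000)
            print(n,st[i],r,np.median(q[:,2]))
P=cloud('side',S['side']['d'])
for u,v in [(280,284),(307,264),(326,252),(318,258),(293,274),(251,168),(257,238),(385,254),(232,118)]: print(u,v,P[v,u])
P=cloud('scene',S['scene']['d'])
for u,v in [(193,142),(175,155),(115,160),(340,310),(281,264)]: print(u,v,P[v,u])
E
```

```text
scene [197  17  47  30 611] ((124.24775695800781, -656.701904296875), (188.28225708007812, 66.37627410888672), 12.064543724060059) 0.07198833879249955
scene [ 182  184  117   96 5849] ((586.1524047851562, 27.99248504638672), (166.1353302001953, 223.01187133789062), 11.264754295349121) 0.06880976904888891
scene [315 280  52  55 719] ((547.1107177734375, 308.87744140625), (92.85363006591797, 69.90947723388672), 14.384719848632812) 0.07058735662640347
side [349   0 163  96 671] ((1543.4390869140625, 411.8392639160156), (19.937807083129883, 1020.1375122070312), 0.10069804638624191) 0.06795989838978145
side [ 238  131   80   59 2411] ((585.585205078125, 26.347633361816406), (162.29867553710938, 222.3025665283203), 11.249826431274414) 0.06758518407513803
280 284 [ 0.38890527 -0.34594046  0.01495178]
307 264 [ 0.48297034 -0.32864731  0.0136756 ]
326 252 [ 0.55147903 -0.31977877  0.00957655]
318 258 [ 0.52091605 -0.3256463   0.01036772]
293 274 [ 0.43374648 -0.33695731  0.01459575]
251 168 [0.49683824 0.03731227 0.04959951]
257 238 [ 0.40127869 -0.1899794   0.01322185]
385 254 [ 0.68444673 -0.40584963  0.02180761]
232 118 [0.55127365 0.30531881 0.04776301]
193 142 [ 0.4834368  -0.31842299  0.01307371]
175 155 [ 0.55060875 -0.31058518  0.01077294]
115 160 [ 0.69259074 -0.39002739  0.02301338]
340 310 [0.55341602 0.31351175 0.06391137]
281 264 [0.56566901 0.14998725 0.04145589]
```

View pics/crop1.png

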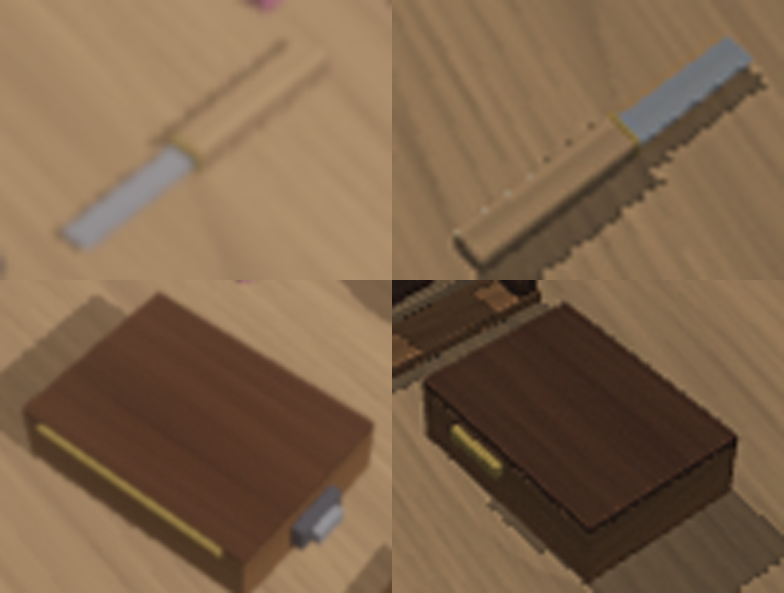

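Candidates shaped like the blade are the pink ones at scene (189,102), (275,102), (247,156) and (100,214), which are plastic decoys. The wooden-handled steel one is at scene (193,142) / side (304,268), and the crop confirms it. The brass ledge is at side (251,168), facing the robot.

```bash
cat >> h.py <<'E'
C=np.array([.586,.027]);YAW=np.deg2rad(11.26)
def H(x,y,z):  # housing -> world, m
    c,s=np.cos(YAW),np.sin(YAW);return np.array([C[0]+c*x-s*y,C[1]+s*x+c*y,z])
def R(yaw,flip=False,tilt=0):
    # tool pointing down, tool x along +-(yaw), tilt about tool y
    c,s=np.cos(yaw),np.sin(yaw);k=-1 if flip else 1
    X=k*np.array([c,s,0]);Z=np.array([0,0,-1.]);B=np.stack([X,np.cross(Z,X),Z],1)
    return B@cv2.Rodrigues(np.array([0,tilt,0.]))[0]
E
python3 - <<'E'
from h import *
s=sense();print(s['tcp_rot'].round(2).tolist())
for n in ('scene','side'):
    P=cloud(n,np.load(f'{n}0.npz')['d'])
    b=(P[...,0]>.36)&(P[...,0]<.58)&(P[...,1]<-.28)&(P[...,1]>-.37)
    hd=P[b&(P[...,2]>.0125)&(P[...,2]<.025)];al=P[b&(P[...,2]>.0075)&(P[...,2]<.025)]
    for q in (hd,al):
        r=cv2.minAreaRect(q[:,:2].astype(np.float32)*1000);print(n,len(q),r)
        c=q[:,:2].mean(0);w=np.linalg.svd(q[:,:2]-c,full_matrices=False)[2][0];w*=np.sign(w[0]);t=(q[:,:2]-c)@w
        print(' dir',np.arctan2(w[1],w[0]),'ends',c+w*t.min(),c+w*t.max())
for ins in (-.012,.045):
  for z in (.075,.10):
    for tilt in (-.4,-.2,0,.2,.4):
      print(ins,z,tilt,[inverse_kinematics(H(-.08+ins-.105,.03,z),R(YAW,f,tilt if not f else -tilt)) is not None for f in (0,1)])
E
```

```text
[[-0.95, 0.31, -0.0], [0.31, 0.95, -0.0], [-0.0, -0.0, -1.0]]
scene 205 ((469.5649719238281, -323.7964782714844), (178.05758666992188, 24.82823944091797), 12.010231018066406)
 dir 0.18112166863227036 ends [ 0.38200406 -0.33958919] [ 0.55728737 -0.30748981]
scene 360 ((470.6423034667969, -323.44232177734375), (180.23268127441406, 25.348526000976562), 10.739529609680176)
 dir 0.16767322083998099 ends [ 0.38178836 -0.33803669] [ 0.55927455 -0.30799495]
side 266 ((455.7459716796875, -329.64337158203125), (145.14617919921875, 22.524524688720703), 10.355358123779297)
 dir 0.1875386691131572 ends [ 0.38447171 -0.34317543] [ 0.52707697 -0.31611342]
side 442 ((471.77435302734375, -326.533203125), (179.32386779785156, 22.681962966918945), 10.530714988708496)
 dir 0.19696345952756814 ends [ 0.38400502 -0.34466237] [ 0.55980697 -0.30958097]
-0.012 0.075 -0.4 [True, True]
-0.012 0.075 -0.2 [True, True]
-0.012 0.075 0 [True, True]
-0.012 0.075 0.2 [False, False]
-0.012 0.075 0.4 [False, False]
-0.012 0.1 -0.4 [True, True]
-0.012 0.1 -0.2 [True, True]
-0.012 0.1 0 [True, True]
-0.012 0.1 0.2 [True, True]
-0.012 0.1 0.4 [False, False]
0.045 0.075 -0.4 [True, True]
0.045 0.075 -0.2 [True, True]
0.045 0.075 0 [True, True]
0.045 0.075 0.2 [True, True]
0.045 0.075 0.4 [False, False]
0.045 0.1 -0.4 [True, True]
0.045 0.1 -0.2 [True, True]
0.045 0.1 0 [True, True]
0.045 0.1 0.2 [True, True]
0.045 0.1 0.4 [False, False]
```

```bash
cat >> h.py <<'E'
def wcloud():
    s=sense();p,d=camera('wrist');c=camera_params('wrist');K=c['K'];T=c['tool_from_camera']
    v,u=np.mgrid[0:d.shape[0],0:d.shape[1]];a=(u-K[0,2])/K[0,0];b=(v-K[1,2])/K[1,1]
    r=np.hypot(a,b)+1e-9;t=np.tan(np.clip(r,0,1.4))
    P=np.stack([a/r*t*d,b/r*t*d,d],-1)@T[:3,:3].T+T[:3,3]
    P=P@np.asarray(s['tcp_rot']).T+s['position'];P[d<=0]=np.nan
    return p,P
def rect(q):
    r=cv2.minAreaRect(q[:,:2].astype(np.float32)*1000);c=q[:,:2].mean(0)
    w=np.linalg.svd(q[:,:2]-c,full_matrices=False)[2][0];w*=np.sign(w[0]);t=(q[:,:2]-c)@w
    return r,np.arctan2(w[1],w[0]),c+w*t.min(),c+w*t.max()
E
python3 - <<'E'
from h import *
command_gripper(.045,60)
movep([.4565,-.3278,.2],R(.187,True))
s=sense();print(s['time_s'],s['position'],s['wrist_force'])
p,P=wcloud();cv2.imwrite('pics/w1.png',p[:,:,::-1])
b=(P[...,0]>.36)&(P[...,0]<.60)&(P[...,1]<-.28)&(P[...,1]>-.37)
for lo,hi in ((.0115,.03),(.006,.03)):
    q=P[b&(P[...,2]>lo)&(P[...,2]<hi)];print(len(q),*rect(q))
E
```

```text
4.075 [ 0.45707832 -0.32708915  0.20004642] [-0.39338534  0.04391293  0.87727072]
2099 ((491.7504577636719, -327.6203308105469), (216.95034790039062, 28.095125198364258), 6.730512619018555) 0.13684413999957895 [ 0.38427742 -0.34133388] [ 0.59901114 -0.31176402]
3126 ((491.5753173828125, -326.1793518066406), (217.0027313232422, 32.596317291259766), 6.29446268081665) 0.1658092589118727 [ 0.384639   -0.34226657] [ 0.59799614 -0.30656218]
```

View pics/w1.png

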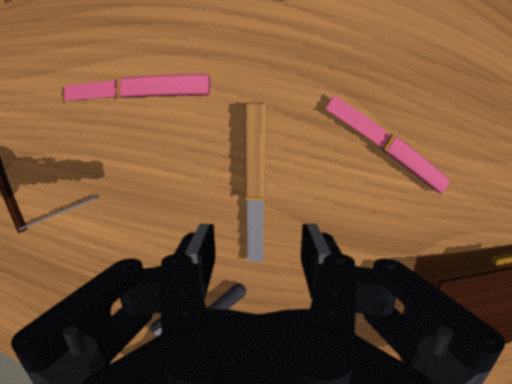

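The wooden blade lies centred between the fingers at (256,103) to (256,260) and is aligned with the tool. Descending to grip it.

Run:
```python
from h import *
g=np.array([.4565,-.3278])
move_l([*g,.06],feed=.2)
print(move_l([*g,.0285],feed=.05,until_force=6),sense()['position'])
command_gripper(0.0,90)
s=sense();print(s['finger_gap'],s['gripper_force'],s['position'],s['wrist_force'])
move_l([*g,.14],feed=.12)
movep(H(-.08-.02-.105,.03,.12),R(YAW,True))
s=sense();print(s['time_s'],s['finger_gap'],s['position'],s['wrist_force'])
p,P=wcloud();cv2.imwrite('pics/w2.png',p[:,:,::-1]);np.save('w2.npy',P)
```

```text
False [ 0.45663715 -0.32779166  0.02846992]
0.019195617659616877 88.82354021072388 [ 0.45692836 -0.32805969  0.02927557] [-1.13104944  0.70084335  4.82304234]
8.5083 0.019332047342864974 [0.37989433 0.01576286 0.12009587] [ 0.93893865 -0.32531097 -0.99647163]
```

View pics/w2.png

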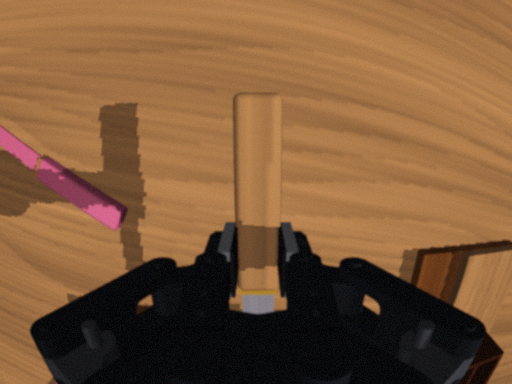

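The handle is held between the pads at (258,255). Next I'll check its pitch from the depth, then go to the slot.

Run:
```python
from h import *
s=sense();P=np.load('w2.npy')
q=P[100:222,246:272].reshape(-1,3);q=q[~np.isnan(q).any(1)]
t=np.array(s['position']);ax=np.array([np.cos(YAW),np.sin(YAW)])
x=(q[:,:2]-t[:2])@ax;z=q[:,2]-t[2];m=abs(z)<.06
print(m.sum(),np.polyfit(x[m],z[m],1),x[m].min(),x[m].max())
for n,(sl) in dict(scene=0,side=0).items():
    p,d=camera(n);Q=cloud(n,d);cv2.imwrite(f'pics/{n}2.png',p[:,:,::-1])
    v=Q-t;X=v[...,:2]@ax;Y=v[...,:2]@np.array([-ax[1],ax[0]]);Z=v[...,2]
    m=(X>.035)&(X<.12)&(abs(Y)<.015)&(abs(Z)<.05)
    print(n,m.sum(),np.polyfit(X[m],Z[m],1),X[m].max(),np.median(Y[m]),np.median(Z[m]))
```

```text
3159 [-0.00145145 -0.01372275] -0.07061827942742054 -0.014344656781143779
scene 186 [-0.00701137 -0.01861195] 0.10457602915605177 0.0020112294712230994 -0.01915448614726986
side 95 [-0.02235987 -0.01889525] 0.10624854238011681 -0.00018572548675101002 -0.020557105970654327
```

Run:
```python
from h import *
z=.0763
p=lambda ins,z:H(-.08+ins-.105,.03,z)
move_l(p(-.02,z),feed=.12)
print(move_l(p(.045,z),feed=.05,until_force=5))
s=sense();print(s['position'],p(.045,z),s['wrist_force'])
```

```text
False
[0.44247754 0.02896224 0.07628153] [0.44283698 0.02908593 0.0763    ] [-0.59664664 -0.29777248 -0.59527836]
```

Run:
```python
from h import *
r=.115
def tcp(th): 
    return H(.08-r*np.cos(th)-.105,.03,.06+r*np.sin(th)-.00125+.0205)
for th in (.05,.12,.2,.3):
    move_l(tcp(th),feed=.06);s=sense();print(th,s['position'].round(4),s['wrist_force'].round(2),round(s['finger_gap'],4))
sleep(.2)
t=np.array(s['position']);ax=np.array([np.cos(YAW),np.sin(YAW)])
for n in ('scene','side'):
    p,d=camera(n);cv2.imwrite(f'pics/{n}3.png',p[:,:,::-1]);Q=cloud(n,d)
    v=Q[...,:2]-C;X=v@ax;Y=v@np.array([-ax[1],ax[0]])
    m=(abs(X)<.07)&(Y<-.02)&(Y>-.1)&(Q[...,2]>.05)&(Q[...,2]<.15);print(n,m.sum(),np.polyfit(X[m],Q[...,2][m],1))
```

```text
0.05 [0.4428 0.029  0.0853] [ 0.58  0.18 -1.34] 0.0199
0.12 [0.4439 0.0293 0.0934] [0.08 0.09 0.52] 0.0194
0.2 [0.4456 0.0296 0.1026] [ 0.2   0.18 -1.34] 0.0194
0.3 [0.4485 0.0302 0.1137] [-0.11  0.68 -0.44] 0.0193
scene 1934 [-0.31346341  0.09365001]
side 641 [-0.31287188  0.09287047]
```

The lid follows at 0.303 rad. Carrying on along the arc.

Run:
```python
from h import *
r=.115
def tcp(th): 
    return H(.08-r*np.cos(th)-.105,.03,.06+r*np.sin(th)-.00125+.0205)
for th in (.42,.58,.74,.9,1.06,1.22,1.38,1.54,1.68,1.8):
    move_l(tcp(th),feed=.09);s=sense();print(th,s['position'].round(4),s['wrist_force'].round(2),round(s['finger_gap'],4))
sleep(.3);print(s['time_s'])
ax=np.array([np.cos(YAW),np.sin(YAW)])
p,d=camera('scene');cv2.imwrite('pics/scene4.png',p[:,:,::-1]);np.save('scene4.npy',d)
p,d=camera('side');np.save('side4.npy',d);cv2.imwrite('pics/side4.png',p[:,:,::-1])
```

```text
0.42 [0.4531 0.0311 0.1264] [ 0.16  0.65 -0.03] 0.0195
0.58 [0.4616 0.0328 0.1424] [-0.53  0.44 -1.21] 0.0198
0.74 [0.4728 0.0351 0.1569] [-0.74 -0.47 -0.55] 0.0194
0.9 [0.486  0.0377 0.1694] [-0.61 -0.89 -0.99] 0.0194
1.06 [0.5006 0.0407 0.1795] [ 0.58 -0.2   0.32] 0.0193
1.22 [0.5169 0.0439 0.1871] [ 0.21  0.29 -0.33] 0.0194
1.38 [0.5342 0.0474 0.192 ] [-0.62 -0.44 -0.52] 0.0197
1.54 [0.552  0.0509 0.194 ] [-0.1  -0.43 -0.86] 0.0195
1.68 [0.5678 0.054  0.1934] [ 1.22 -1.02 -0.87] 0.0194
1.8 [0.5812 0.0567 0.1911] [ 0.06 -0.74  0.04] 0.0193
15.575
```

View pics/side4.png

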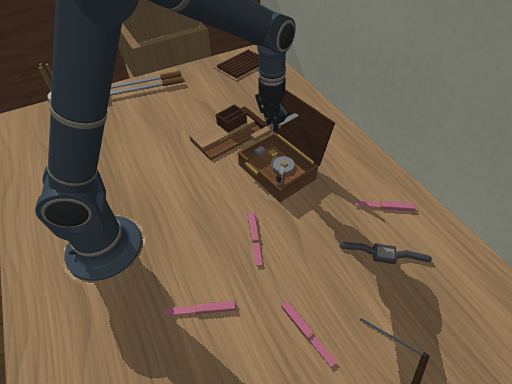

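The lid stands open past vertical, and the lever disc and knob show at about (285,165). Laying the blade back where it came from.

Run:
```python
from h import *
g=[.4565,-.3278]
move_l(H(-.10,.03,.20),feed=.2)
movep([*g,.12],R(.187,True))
move_l([*g,.04],feed=.15)
print(move_l([*g,.0278],feed=.03,until_force=4),sense()['position'],sense()['wrist_force'])
command_gripper(.045,60)
move_l([*g,.12],feed=.2)
p,P=wcloud();cv2.imwrite('pics/w3.png',p[:,:,::-1])
b=(P[...,0]>.36)&(P[...,0]<.575)&(P[...,1]<-.28)&(P[...,1]>-.37)
ax=np.array([np.cos(.187),np.sin(.187)])
q=P[170-80:225,246:268].reshape(-1,3);q=q[(q[:,2]>.008)&(q[:,2]<.03)];print('handle z',np.percentile(q[:,2],[5,50,95]))
p,d=camera('side');cv2.imwrite('pics/side5.png',p[:,:,::-1])
# knob: move over housing and look
# the lever inside: look from above
k=H(.03-.08*np.cos(.65),-.08*np.sin(.65),0)
movep([k[0],k[1],.20],R(YAW+.65,True))
s=sense();print(s['time_s'],k)
p,P=wcloud();np.save('w4.npy',P);cv2.imwrite('pics/w4.png',p[:,:,::-1])
```

```text
True [ 0.45676469 -0.32810464  0.02924389] [-3.11130989e-04  1.62826841e-01  5.57027445e+00]
handle z [0.01440054 0.01552264 0.01662031]
21.4417 [ 0.56241529 -0.0270607   0.        ]
```

View pics/w4.png

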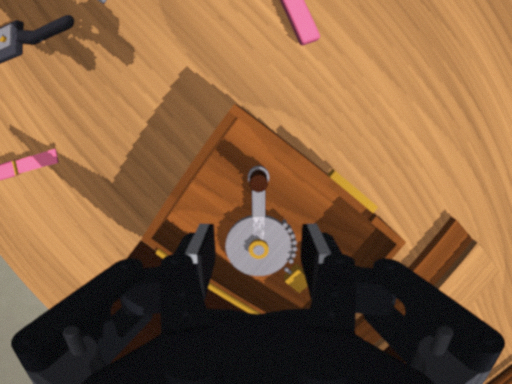

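Run:
```python
from h import *
P=np.load('w4.npy');p=cv2.imread('pics/w4.png')
def loc(m):
    q=P[m];q=q[~np.isnan(q).any(1)];return len(q),q.mean(0).round(4),((q.min(0)+q.max(0))/2).round(4)
M=np.zeros(P.shape[:2],bool);M[165:200,240:280]=1
print('knob',loc(M&(P[...,2]>.038)&(P[...,2]<.055)))
piv=H(.03,0,0);print('piv',piv,'pix',P[250,259])
M[:]=0;M[262:305,275:315]=1
hsv=cv2.cvtColor(p,cv2.COLOR_BGR2HSV)
m=M&(hsv[...,0]>18)&(hsv[...,0]<32)&(hsv[...,1]>120)
n,a,b=loc(m);print('catch',n,a,b,np.ptp(P[m],axis=0))
v=(a-piv)[:2];print('catch yaw rel housing',np.arctan2(v[1],v[0])-np.pi/2-YAW, np.linalg.norm(v))
Q=P[:,:,2];print(P[181,259],P[215,259])
```

```text
knob (283, array([ 0.5615, -0.0286,  0.045 ]), array([ 0.562 , -0.0282,  0.0426]))
piv [0.61542254 0.03285784 0.        ] pix [0.61456368 0.03239646 0.02496503]
catch 368 [0.6066 0.0875 0.0282] [0.5858 0.0473 0.1062] [0.08065243 0.12176974 0.20112998]
catch yaw rel housing -0.036445327946198924 0.05534981714712242
[ 0.56008813 -0.02897581  0.04575272] [0.58928004 0.00402332 0.01738585]
```

```bash
cat >> h.py <<'E'
PIV=H(.03,0,0)[:2]; K0=np.array([.5620,-.0277]); RAD=np.linalg.norm(K0-PIV); A0=np.arctan2(*(PIV-K0)[::-1])  # yaw of knob->pivot
def knob(sw,z=.048):
    a=A0-sw;return np.array([*(PIV-RAD*np.array([np.cos(a),np.sin(a)])),z])
def force(n=6):
    f=[]
    for _ in range(n): sleep(.02);f.append(sense()['wrist_force'])
    return np.mean(f,0)
def swing_now():
    v=PIV-sense()['position'][:2];return A0-np.arctan2(v[1],v[0])
def go(sw,feed=.04):
    move_l(knob(sw),R(A0-sw,True),feed=feed)
    f=force();a=A0-sw;t=np.array([-np.sin(a),np.cos(a),0])  # direction of clockwise motion of knob is -R*d/da(-..)= see sign
    return swing_now(),f@t,f@np.array([np.cos(a),np.sin(a),0]),f[2]
E
python3 - <<'E'
from h import *
print(RAD,A0-YAW)
command_gripper(.034,40)
move_l(knob(0,.09),R(A0,True),feed=.15)
b=force();print(b)
print(move_l(knob(0),feed=.08,until_force=6),sense()['position'])
command_gripper(0,40);s=sense();print(s['finger_gap'],s['gripper_force'],s['time_s'],force())
for sw in np.arange(.02,.601,.02):
    r=go(sw);print(np.round([sw,*r],3))
print(sense()['time_s'])
E
```

```text
0.08075407103278036 0.6513937036708721
[ 0.1602581  -0.17745806  0.36248987]
False [ 0.56203123 -0.02746792  0.04776419]
0.016668150128398874 38.99542808532715 23.7 [ 1.39716776 -0.48734928  1.07062433]
[ 0.02   0.005 -4.062  0.408  1.68 ]
[ 0.04   0.03  -5.215  0.494  3.741]
[ 0.06   0.052 -4.718  0.329  4.192]
[ 0.08   0.072 -5.178  0.528  4.506]
[ 0.1    0.092 -5.375  1.058  4.369]
[ 0.12   0.112 -5.071  1.155  4.52 ]
[ 0.14   0.131 -5.286  1.584  4.672]
[ 0.16   0.151 -5.038  1.382  4.493]
[ 0.18   0.171 -5.094  1.071  4.549]
[ 0.2    0.19  -5.395  1.406  4.71 ]
[ 0.22   0.211 -5.164  1.348  4.075]
[ 0.24   0.23  -5.486  1.84   4.374]
[ 0.26   0.249 -5.523  1.569  4.351]
[ 0.28   0.265 -6.013  2.223  3.964]
[ 0.3    0.283 -6.725  2.382  3.288]
[ 0.32   0.303 -6.447  2.219  3.803]
[ 0.34   0.334 -4.283  2.361  4.897]
[ 0.36   0.358 -4.16   2.416  5.54 ]
[ 0.38   0.376 -4.612  2.317  5.395]
[ 0.4    0.392 -5.056  2.776  5.071]
[ 0.42   0.409 -5.314  2.816  4.516]
[ 0.44   0.428 -5.598  3.066  4.677]
[ 0.46   0.448 -6.095  2.982  4.802]
[ 0.48   0.463 -6.161  3.592  4.543]
[ 0.5    0.479 -7.037  3.238  3.738]
[ 0.52   0.505 -6.303  3.258  4.93 ]
[ 0.54   0.53  -5.043  3.652  4.858]
[ 0.56   0.553 -4.374  4.166  4.813]
[ 0.58   0.574 -4.423  3.834  4.717]
[ 0.6    0.59  -4.886  3.431  5.004]
34.3
```

Clicks felt at about 0.31 and 0.505 rad, so the third and fourth should come at about 0.705 and 0.905.

Run:
```python
from h import *
for sw in np.arange(.62,.961,.02):
    r=go(sw);print(np.round([sw,*r],3))
print(sense()['time_s'])
```

```text
[ 0.62   0.606 -6.083  4.122  5.046]
[ 0.64   0.625 -5.506  3.832  4.903]
[ 0.66   0.644 -5.571  4.079  4.772]
[ 0.68   0.661 -6.233  4.36   4.592]
[ 0.7    0.676 -7.084  4.558  4.843]
[ 0.72   0.692 -7.605  4.295  4.852]
[ 0.74   0.726 -4.897  4.677  4.877]
[ 0.76   0.749 -4.641  4.613  4.949]
[ 0.78   0.771 -3.959  4.69   5.11 ]
[ 0.8    0.787 -4.561  5.065  4.932]
[ 0.82   0.804 -5.228  4.746  5.113]
[ 0.84   0.822 -5.69   4.728  5.493]
[ 0.86   0.841 -5.956  4.879  5.428]
[ 0.88   0.858 -6.075  5.348  5.265]
[ 0.9    0.873 -6.706  5.422  5.567]
[ 0.92   0.889 -7.419  5.133  5.629]
[ 0.94   0.923 -4.67   4.885  5.531]
[ 0.96   0.942 -5.158  5.475  5.764]
40.6
```

Four clicks felt, the fourth at about 0.905. Moving into the valley and checking the scene.

Run:
```python
from h import *
for sw in (.98,1.0): print(np.round([sw,*go(sw,.03)],3))
sleep(.4);s=sense();print(swing_now(),s['position'],s['finger_gap'],s['gripper_force'],s['time_s'])
ims=[]
for n in ('side','scene'):
    p,d=camera(n);ims.append(p[:,:,::-1])
a=cv2.resize(ims[0][80:300,180:400],(400,400),interpolation=cv2.INTER_CUBIC);b=cv2.resize(ims[1][100:370,130:400],(400,400),interpolation=cv2.INTER_CUBIC)
cv2.imwrite('pics/end.png',np.hstack([a,b]))
```

```text
[ 0.98   0.964 -4.68   5.31   5.615]
[ 1.     0.985 -4.672  5.61   5.692]
0.9846679471760102 [0.53641103 0.04373054 0.0483482 ] 0.016671436735866952 39.63684797286987 41.7
```

View pics/end.png

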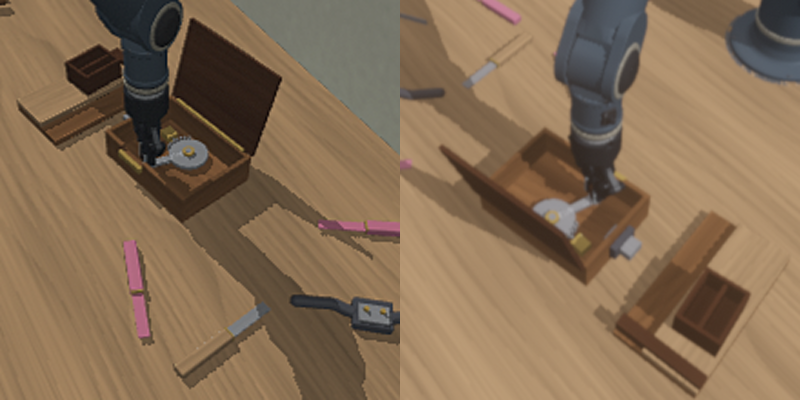

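The lid is open past vertical (left half, 225,85). The blade lies flat and free (220,340), the knob is held (150,155), and the ebony box and spokeshave are where they were. Handing in.

```bash
python3 -c "
from rig import *
print(finish_job())"
```

```text
the job is handed in; nothing more can be done
None
```

I handed the job in at about 42 s, with no verdict returned: lid levered fully open, blade back flat on the bench, and the lever held about 0.08 rad past the fourth click I felt, with the ebony box and spokeshave apparently unmoved in the last pictures.

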